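Put the serviced watch movements away for the night

ROBOT

A 6-joint arm with a two-finger parallel gripper is mounted at the origin on the work surface. World frame = base frame: x ahead of the robot, y to its left, z up, the work surface at z = 0. Lengths are in m, angles in degrees, forces in N, time in s.
With the tool pointing down it reaches from about 0.35 to 0.875 m from the base axis. Payload 4.2 kg.
Tool frame: the origin (TCP) lies midway between the tips of the shut fingers; the grasp point (between the pads) lies 19 mm behind it; y points along the fingers, z is the direction in which the jaws open and shut, and the axes are right-handed (so a half turn about y gives the same grasp; the last joint's range is limited). The gripper opens to 87 mm and grips with 3 to 60 N. Pads are 19 mm wide; open, the fingers measure 117 mm over their backs; the gripper's body (75 mm by 190 mm) begins 51 mm behind the grasp point.
Start: joints at [91.02, 22.042, 0.453, 0, -68.411, -14.817], TCP at [0.149, 0.607, 0.223] pointing down, gripper open.
Joint ranges: [-179.83, 179.83], [-69.29, 118.12], [-61.27, 80.66], [-181.25, 117.63], [-171.15, -9.14], [-177.46, 177.46]. Speed limits (degrees/s): [159.86, 159.86, 180, 180, 180, 180].

INTERFACE

Orientations are given as [roll, pitch, yaw] about the fixed x, y, z axes, in that order (R = Rz(yaw) Ry(pitch) Rx(roll)).
In Python, from workcell import env gives the robot as it stands. The module is installed in compiled form; this text tells all that it offers. Calls block until the motion is done:
- env.goto(position, orientation): joint-space move of the TCP to a pose.
- env.move_straight(position, rotation=None, rate=0.15, force_limit=None): straight line of the TCP; rotation=None keeps the orientation; rate is the mean speed in m/s. With force_limit (N) it stops when the force on the tool has changed by that much, and returns True; else False.
- env.set_joints(angles): joint-space move.
- env.gripper_to(opening, grasp_force=None): opening from 0.0 (shut) to 1.0 (fully open); grasp_force is the grip in N (None keeps the last); returns when the fingers have stopped.
- env.dwell(seconds).
- env.inverse_kinematics(position, orientation): joint angles nearest the present ones, or None.
- env.read_state(): the state.
- env.grab_frame(name): name is "scene" or "top" or "wrist"; returns a dict with "image" (480x640x3 uint8, blue, green, red), "fx", "fy", "cx", "cy" (pixels), "D" ([k1, k2, p1, p2, k3] as OpenCV has them; the pictures are not rectified), "position" and "orientation" of the camera in the world. Camera axes: x right, y up, looking along -z (the intrinsics and any distortion apply to the point x, -y, -z); pixel columns grow to the right and rows downward; lengths in m; the calibration is good to about 2 mm. A picture is of the moment at which its call begins. There is no depth.
A pose or a line that the arm cannot do raises env.Unreachable and nothing moves.
- env.close_job(): hands the job in, once; it reports no verdict.
Trained networks look in a picture, given as the dict that the camera call returned (one of the last four; its "shot" number tells which), for a name from the list of things; names that differ only in an ending like _2 or _b are one class to them, and where a whole thing is asked for, a point or a joint stands for the part that bears it (a point fixed in the world has none). Each returns a list of dicts, best first, with "score" (0 to 1); they miss things now and then, are a little off and sometimes report something else, mostly with a low value. They report only what shows in the picture. A call takes as long as a camera call. They do not tell look-alikes from the thing itself.
- env.search_frame(picture, thing): "xyz" ([x, y, z] in m, in world coordinates, good to about 4 mm: the middle of the surface that is visible of it).
- env.trace(picture, thing): "mask" (480x640 bool, what is visible of it).
The state is a dict: "clock": time; "joint_positions": joint angles; "qvel": joint speeds; "joint_torque": joint torques, N m; "position": TCP position; "tool_rot": TCP orientation; "force": force on the tool from outside, world axes, zero at the start; "wrist_torque": the same for the moment, N m; "opening": opening from 0.0 (shut) to 1.0 (fully open).
Only numpy, scipy, OpenCV 4.12 (cv2) and the standard library are available. Lean on these libraries where they do the work, as an engineer would, in place of code of your own. Each camera call takes 0.05 s, during which the arm holds its last target. There are 200 camera calls.

TASK

Put away the watch movements lying on the work mat: set each one flat in a pocket of its own in the open drawer's tray, gripping it only lightly (well under 45 N), then fit the dust cover down over the tray, slide the drawer fully home without slamming it, and last fold the brass flap down flat against the drawer front. Leave the tools and other things on the bench where they are.

Things in the scene. Friction and masses are not known exactly. Their poses are not given: they have to be found in the camera images.
- movement1_mid (a point): watch movement (brass ring, steel plate and bridges): round puck 36 mm across, 14 mm high, 45 g, flat on the 2 mm mat. Point: its centre, 7 mm above its underside; z is its axis, x points to the brass winding crown (6 mm across, mid-height) that sticks out to 24 mm from the centre: pinch across y. 3 to 5 of the five are present, absent ones read None. Delicate: 20 N of grip is plenty, 45 N too much.
- movement2_mid (a point): watch movement (steel ring, brass plate and bridges): round puck 36 mm across, 14 mm high, 45 g, flat on the 2 mm mat. Point: its centre, 7 mm above its underside; z is its axis, x points to the brass winding crown (6 mm across, mid-height) that sticks out to 24 mm from the centre: pinch across y. 3 to 5 of the five are present, absent ones read None. Delicate: 20 N of grip is plenty, 45 N too much.
- movement3_mid (a point): watch movement (white plastic ring, brass plate, steel bridges): round puck 36 mm across, 14 mm high, 45 g, flat on the 2 mm mat. Point: its centre, 7 mm above its underside; z is its axis, x points to the brass winding crown (6 mm across, mid-height) that sticks out to 24 mm from the centre: pinch across y. 3 to 5 of the five are present, absent ones read None. Delicate: 20 N of grip is plenty, 45 N too much.
- movement4_mid (a point): watch movement (copper ring, steel plate, brass bridges): round puck 36 mm across, 14 mm high, 45 g, flat on the 2 mm mat. Point: its centre, 7 mm above its underside; z is its axis, x points to the brass winding crown (6 mm across, mid-height) that sticks out to 24 mm from the centre: pinch across y. 3 to 5 of the five are present, absent ones read None. Delicate: 20 N of grip is plenty, 45 N too much.
- movement5_mid (a point): watch movement (blue plastic ring, steel plate and bridges): round puck 36 mm across, 14 mm high, 45 g, flat on the 2 mm mat. Point: its centre, 7 mm above its underside; z is its axis, x points to the brass winding crown (6 mm across, mid-height) that sticks out to 24 mm from the centre: pinch across y. 3 to 5 of the five are present, absent ones read None. Delicate: 20 N of grip is plenty, 45 N too much.
- cover_handle (a point): dust cover: upside-down shallow box 141 (x) by 203 (y) mm, 25 high to its clear top; light-wood frame 3 mm thick, open below, 160 g. Black bar handle on the top's centre, 14 wide (x), 50 long (y), 15 high. Point: the handle's centre, 32.5 mm above the frame's lower edge. Fits round the tray either way round with 3.5 mm of play each side; seated, this point is 29.5 mm above the tray point.
- tray (a point): green tray in the open upper drawer of the dark-wood cabinet; moves with the drawer. Point: its centre, on the pockets' floor, 71 mm above the bench; x points into the cabinet, y along the drawer front, z up. Tray 128 (x) by 190 (y) mm, six pockets 58 mm square, 5 deep, ribs 4 wide. The drawer floor round it, where the cover stands, is 3 mm lower; the drawer's sides rise only 7 mm above the point.
- pocket0 (a point): centre of the floor of a tray pocket (58 mm square); axes as for the tray
- pocket1 (a point): centre of the floor of a tray pocket (58 mm square); axes as for the tray
- pocket2 (a point): centre of the floor of a tray pocket (58 mm square); axes as for the tray
- pocket3 (a point): centre of the floor of a tray pocket (58 mm square); axes as for the tray
- pocket4 (a point): centre of the floor of a tray pocket (58 mm square); axes as for the tray
- pocket5 (a point): centre of the floor of a tray pocket (58 mm square); axes as for the tray
- drawer_front (a point): centre of the outer face of the drawer's front board, 222 mm wide (y) by 50 mm high; x points into the cabinet. Two brass knobs 14 mm across stick out 16 mm, 75 mm to either side of this point, level with it. The board is 12 mm thick; its top is 41 mm above the tray's pocket floor, its inner face 79 mm from the tray's centre. Nothing over 43 mm above the pocket floor passes under the cabinet's top.
- drawer (a joint): drawer: metres pulled out, 0 fully home (front flush with the cabinet's face), at most 0.21. It slides with about 1.2 N of friction and stays where it is left.
- flap_hinge (a point): middle of the hinge line of the brass retaining flap, on the top front edge of the cabinet, 130 mm above the bench and 3 mm behind the cabinet's face; the hinge runs along y, x points straight into the cabinet. The cabinet is 250 mm wide, its flat top lies 4 mm below this point, and it reaches 257 mm back from here.
- flap_tip (a point): middle of the free edge of the flap, 44.5 mm from the hinge. The flap is 60 mm wide (y), 3 mm thick with a 5 mm thick rolled free edge, and cranked at the hinge, so that shut it hangs 4 mm in front of the cabinet's face, its free edge 44 mm below the hinge.
- flap (a joint): angle of the flap, rad: 0 hanging straight down against the drawer front, 1.57 sticking out forwards (away from the cabinet), 3.14 upright, more when it leans back over the cabinet's top. Stiff hinge (0.05 N m): stays where it is left. Pushed from behind its tip, forwards over the top and down, then back against the drawer front.
- loupe: bystander: black eyeglass loupe standing on the mat, 33 mm across, 36 mm high; origin at its underside's middle
- tweezers: bystander: brass tweezers, 128 x 12 x 8 mm, lying on the mat; long along x; origin at its underside's middle
- blower: bystander: black rubber dust blower, 54 mm across, 85 mm high, standing; origin at its underside's middle
- oil_jar: bystander: small amber glass jar, 34 mm across, 45 mm high; origin at its underside's middle
- parts_dish: bystander: white ceramic dish, 54 mm across, 12 mm high; origin at its underside's middle
There are look-alikes about, which are no part of the job. What is shaped like the part that bears movement4_mid but green is not meant.

How it is judged (in metres and radians):
On the way, in this order (a step that is already met when the one before it is completed fails the run):
1. every movement lies flat in a tray pocket, with the drawer still open (x of movement1_mid in the frame of tray between -0.064 and 0.064 m and y of movement1_mid in the frame of tray between -0.095 and 0.095 m and z of movement1_mid in the frame of tray between 0.003 and 0.0095 m and angle between the z axis of each of movement1_mid, movement2_mid, movement3_mid, movement4_mid, movement5_mid and the z axis of tray, either way round below 0.08 rad and x of movement2_mid in the frame of tray between -0.064 and 0.064 m and y of movement2_mid in the frame of tray between -0.095 and 0.095 m and z of movement2_mid in the frame of tray between 0.003 and 0.0095 m and x of movement3_mid in the frame of tray between -0.064 and 0.064 m and y of movement3_mid in the frame of tray between -0.095 and 0.095 m and z of movement3_mid in the frame of tray between 0.003 and 0.0095 m and x of movement4_mid in the frame of tray between -0.064 and 0.064 m and y of movement4_mid in the frame of tray between -0.095 and 0.095 m and z of movement4_mid in the frame of tray between 0.003 and 0.0095 m and x of movement5_mid in the frame of tray between -0.064 and 0.064 m and y of movement5_mid in the frame of tray between -0.095 and 0.095 m and z of movement5_mid in the frame of tray between 0.003 and 0.0095 m and value of joint drawer above 0.15 m), for 0.2 s.
2. the dust cover sits fully down round the tray, with the drawer still open (z of cover_handle in the frame of tray between 0.026 and 0.0325 m and x of cover_handle in the frame of tray between -0.007 and 0.007 m and y of cover_handle in the frame of tray between -0.007 and 0.007 m and angle between the z axis of cover_handle and the z axis of tray, either way round below 0.04 rad and angle between the y axis of cover_handle and the y axis of tray, either way round below 0.08 rad and value of joint drawer above 0.15 m), for 0.2 s.
3. the drawer is fully home (value of joint drawer below 0.005 m), for 0.2 s.
4. the flap is folded down flat against the drawer front (value of joint flap below 0.12 rad), for 0.2 s.
At the end, for the whole second after the job is handed in: Every movement present lies flat (within 0.08 rad) on the floor of a tray pocket, the cover sits down round the tray (within 3 mm of its seated height, 7 mm sideways, level), the drawer is within 5 mm of fully home and the flap within 0.12 rad of hanging flat (x of movement1_mid in the frame of tray between -0.064 and 0.064 m and y of movement1_mid in the frame of tray between -0.095 and 0.095 m and z of movement1_mid in the frame of tray between 0.003 and 0.0095 m and angle between the z axis of each of movement1_mid, movement2_mid, movement3_mid, movement4_mid, movement5_mid and the z axis of tray, either way round below 0.08 rad and x of movement2_mid in the frame of tray between -0.064 and 0.064 m and y of movement2_mid in the frame of tray between -0.095 and 0.095 m and z of movement2_mid in the frame of tray between 0.003 and 0.0095 m and x of movement3_mid in the frame of tray between -0.064 and 0.064 m and y of movement3_mid in the frame of tray between -0.095 and 0.095 m and z of movement3_mid in the frame of tray between 0.003 and 0.0095 m and x of movement4_mid in the frame of tray between -0.064 and 0.064 m and y of movement4_mid in the frame of tray between -0.095 and 0.095 m and z of movement4_mid in the frame of tray between 0.003 and 0.0095 m and x of movement5_mid in the frame of tray between -0.064 and 0.064 m and y of movement5_mid in the frame of tray between -0.095 and 0.095 m and z of movement5_mid in the frame of tray between 0.003 and 0.0095 m and z of cover_handle in the frame of tray between 0.026 and 0.0325 m and x of cover_handle in the frame of tray between -0.007 and 0.007 m and y of cover_handle in the frame of tray between -0.007 and 0.007 m and angle between the z axis of cover_handle and the z axis of tray, either way round below 0.04 rad and angle between the y axis of cover_handle and the y axis of tray, either way round below 0.08 rad and value of joint drawer below 0.005 m and value of joint flap below 0.12 rad); the robot touches nothing.
It fails at once if a movement is squeezed with more than 45 N by the fingers (contact force between the fingers and movement1 above 90 N or contact force between the fingers and movement2 above 90 N or contact force between the fingers and movement3 above 90 N or contact force between the fingers and movement4 above 90 N or contact force between the fingers and movement5 above 90 N).
It fails at once if the drawer is slammed (faster than 0.4 m/s) (velocity of joint drawer below -0.4 m/s).
It fails at once if a tool or other thing on the bench is moved more than 40 mm (distance of any of loupe, tweezers, blower, oil_jar, parts_dish from where it was at the start of the episode above 0.04 m).
Of movement1, movement2, movement3, movement4, movement5 only 3 to 5 are there at a start; the rules pass over those that are not, and their reading is None.
At some moment in a run one of movement1, movement2, movement3, movement4, movement5, cover may be knocked a few centimetres aside while the robot is not near it.
Once in a run the grip may slacken for a moment while it holds something.
It also fails if it takes over 210 s, if anything falls off the work surface, if the arm or the gripper's body presses on something with over 40 N, if the wrist force passes 120 N, or if a joint passes its speed limit or range.

## Working session

There is one attempt and no reset: what is moved stays moved. The work goes in short steps, each a Python script; the robot and the scene stay as the last script left them, time stands still between calls to the robot, and variables do not carry over. Pictures are saved under pics/ and viewed, about 12 in all and at most 16, crops included, and the job is handed in when it is done.

```bash
mkdir -p pics; ls
cat > h.py <<'E'
import numpy as np, cv2
from scipy.spatial.transform import Rotation as R
from workcell import env
def proj(f,P):
    Rc=R.from_euler('xyz',f['orientation'],degrees=True).as_matrix()
    p=(np.atleast_2d(P)-f['position'])@Rc
    p=p*[1,-1,-1]
    K=np.array([[f['fx'],0,f['cx']],[0,f['fy'],f['cy']],[0,0,1.]])
    return cv2.projectPoints(p,np.zeros(3),np.zeros(3),K,np.array(f['D'],float))[0][:,0]
def unproj(f,uv,z):
    K=np.array([[f['fx'],0,f['cx']],[0,f['fy'],f['cy']],[0,0,1.]])
    uv=np.array(uv,float).reshape(-1,1,2)
    n=cv2.undistortPoints(uv,K,np.array(f['D'],float))[:,0]
    d=np.c_[n[:,0],-n[:,1],-np.ones(len(n))]@R.from_euler('xyz',f['orientation'],degrees=True).as_matrix().T
    o=np.array(f['position'])
    return o+d*((z-o[2])/d[:,2])[:,None]
E
python3 - <<'E'
from h import *
s=env.read_state(); print(s)
for n in ['scene','top']:
    f=env.grab_frame(n); cv2.imwrite(f'pics/{n}0.png',f['image']); print(n,f['position'],f['orientation'],f['fx'],f['D'])
    for t in ['movement1_mid','movement2_mid','movement3_mid','movement4_mid','movement5_mid','cover_handle','tray','drawer_front','flap_tip','flap_hinge','pocket0','loupe','tweezers','blower','oil_jar','parts_dish']:
        r=env.search_frame(f,t); print(t,[(np.round(x['xyz'],3).tolist(),round(x['score'],2)) for x in r[:4]])
E
```

```text
pics
{'clock': 0.0, 'joint_positions': array([ 9.10197897e+01,  2.20904793e+01,  3.79853539e-01, -2.91333266e-02,
       -6.84106632e+01, -1.48143680e+01]), 'qvel': array([-0.09633467,  0.06375275,  0.02250579,  0.04679072,  0.01691313,
       -0.0478767 ]), 'joint_torque': array([ 7.34167406e-04, -3.90665174e+01,  1.87408054e+01,  4.22005177e+00,
        1.10649460e-02, -1.85468666e-04]), 'position': array([0.14888632, 0.6063884 , 0.2214627 ]), 'tool_rot': array([-8.98758197e+01,  4.84576825e-03,  1.66194679e+02]), 'force': array([ 0.28771456, -0.23094559, -0.24827872]), 'wrist_torque': array([-0.05566623, -0.02986978, -0.02234955]), 'opening': 0.9963244132873934}
scene [ 0.84825648 -0.42497349  0.90501056] [31.82943913  0.60526285 39.71095613] 458.07428873640634 [-0.02663069  0.          0.          0.          0.        ]
movement1_mid [([0.494, -0.288, 0.012], 0.72), ([0.532, 0.022, 0.073], 0.16)]
movement2_mid [([0.586, -0.287, 0.017], 0.8), ([0.537, 0.029, 0.074], 0.29)]
movement3_mid [([0.535, 0.025, 0.071], 0.72), ([0.509, 0.346, 0.026], 0.56), ([0.725, 0.015, 0.131], 0.47), 
[... 1184 characters left out ...]
cover_handle [([0.498, 0.356, 0.022], 0.71), ([0.42, -0.374, 0.017], 0.27)]
tray [([0.542, 0.035, 0.076], 0.58), ([0.5, 0.357, 0.021], 0.57), ([0.586, -0.287, 0.015], 0.55)]
drawer_front [([0.545, 0.031, 0.073], 0.78), ([0.649, -0.253, 0.047], 0.72)]
flap_tip [([0.661, 0.039, 0.148], 0.74), ([0.548, 0.032, 0.073], 0.18)]
flap_hinge [([0.67, 0.044, 0.127], 0.91)]
pocket0 [([0.675, 0.043, 0.127], 0.73), ([0.583, -0.288, 0.014], 0.61), ([0.547, 0.029, 0.07], 0.59)]
loupe [([0.515, -0.372, 0.037], 0.69)]
tweezers [([0.351, -0.298, 0.007], 0.61)]
blower [([0.658, 0.251, 0.041], 0.48)]
oil_jar [([0.662, 0.038, 0.147], 0.56)]
parts_dish [([0.364, 0.229, -0.001], 0.74), ([0.549, 0.034, 0.07], 0.23)]
```

View pics/scene0.png

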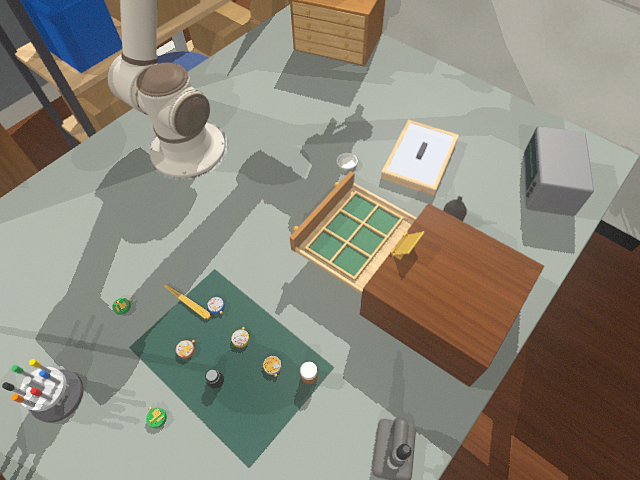

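View pics/top0.png

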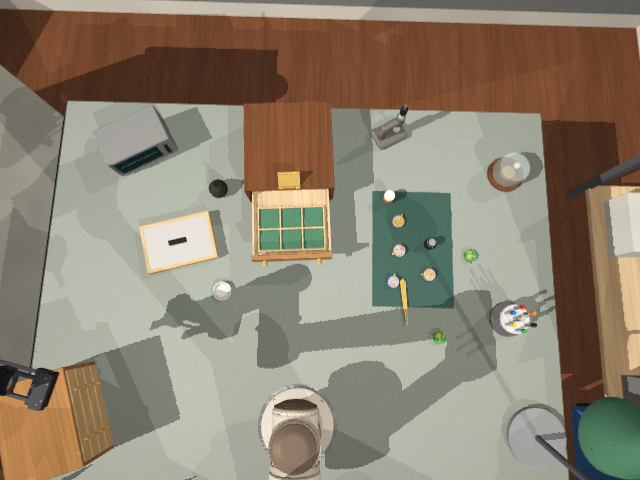

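Run:
```python
from h import *
env.goto([0.149,0.58,0.35],[-90,0,166])
env.goto([0.47,-0.30,0.36],[-90,0,-30])
s=env.read_state(); print(s['position'],s['tool_rot'],s['joint_positions'])
f=env.grab_frame('wrist'); cv2.imwrite('pics/w1.png',f['image']); print(f['position'],f['orientation'],f['fx'],f['D'])
for t in ['movement1_mid','movement2_mid','movement3_mid','movement4_mid','movement5_mid']:
    r=env.search_frame(f,t); print(t,[(np.round(x['xyz'],3).tolist(),round(x['score'],2)) for x in r[:4]])
```

```text
[ 0.47037387 -0.29948363  0.35996526] [-8.99949725e+01  5.30866535e-04 -2.99351825e+01] [-1.58345146e+01  1.17554853e+01  5.32910982e+00 -5.03702582e-03
 -8.35729146e+01 -1.04100104e+02]
[ 0.4081544  -0.26388099  0.52354997] [-1.49926089e+01 -2.43360411e-02  6.01084600e+01] 362.70726675431405 [-0.00063421  0.          0.          0.          0.        ]
movement1_mid [([0.494, -0.288, 0.014], 0.74), ([0.534, 0.008, 0.074], 0.48), ([0.511, -0.377, 0.033], 0.16)]
movement2_mid [([0.583, -0.285, 0.015], 0.87)]
movement3_mid []
movement4_mid [([0.244, -0.401, 0.013], 0.73), ([0.481, -0.496, 0.011], 0.69), ([0.559, -0.01, 0.07], 0.66)]
movement5_mid [([0.534, 0.012, 0.075], 0.74), ([0.398, -0.271, 0.01], 0.61)]
```

View pics/w1.png

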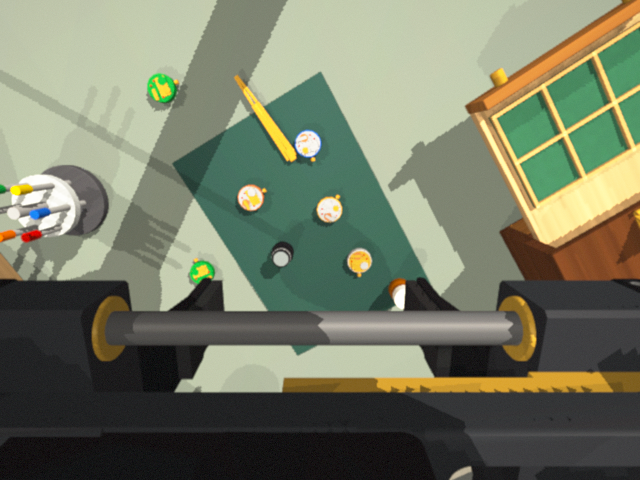

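```bash
cat >> h.py <<'E'
def look(x,y,z,yaw,back=0.045):
    a=np.deg2rad(yaw); env.goto([x-back*np.cos(a),y-back*np.sin(a),z],[-90,0,yaw]); env.dwell(0.3)
    return env.grab_frame('wrist')
def puck(f,xy,zc=0.009):
    """refine centre & crown direction by bright-blob segmentation near nominal"""
    u,v=proj(f,[xy[0],xy[1],zc+.007])[0]
    hsv=cv2.cvtColor(f['image'],cv2.COLOR_BGR2HSV)
    m=(hsv[...,2]>115).astype(np.uint8)
    px=f['fx']*.018/(f['position'][2]-zc)
    m[:]*=(np.hypot(*np.meshgrid(np.arange(640)-u,np.arange(480)-v))<2.6*px).astype(np.uint8)
    k=cv2.getStructuringElement(cv2.MORPH_ELLIPSE,(int(px)|1,)*2)
    mc=cv2.morphologyEx(m,cv2.MORPH_CLOSE,np.ones((3,3)))
    o=cv2.morphologyEx(mc,cv2.MORPH_OPEN,k)
    n,l,st,c=cv2.connectedComponentsWithStats(o)
    i=min(range(1,n),key=lambda i:np.hypot(c[i][0]-u,c[i][1]-v))
    cen,w=c[i],st[i]
    W=unproj(f,cen,zc+.005)[0]
    n2,l2=cv2.connectedComponents(mc)
    ys,xs=np.nonzero((l2==l2[int(cen[1]),int(cen[0])]))
    P=unproj(f,np.c_[xs,ys],zc)[:,:2]-W[:2]; r=np.hypot(*P.T)
    s=P[(r>.0215)&(r<.026)]
    ang=np.rad2deg(np.arctan2(*s.mean(0)[::-1])) if len(s) else None
    spread=np.linalg.norm((s/np.linalg.norm(s,axis=1)[:,None]).mean(0)) if len(s) else 0
    return W,ang,spread,len(s),w,cen
E
python3 - <<'E'
from h import *
nom=dict(m1=(.494,-.288),m2=(.585,-.287),m4=(.422,-.376),m5=(.400,-.270))
tiles=[]
for k,p in nom.items():
    f=look(*p,.16,-30); r=puck(f,p); print(k,np.round(r[0],4),r[1:5])
    im=f['image'].copy(); c=r[5]
    if r[1] is not None:
        e=proj(f,[r[0][0]+.03*np.cos(np.deg2rad(r[1])),r[0][1]+.03*np.sin(np.deg2rad(r[1])),.009])[0]
        cv2.line(im,tuple(c.astype(int)),tuple(e.astype(int)),(0,0,255),1)
    x0,y0=np.clip((c-100).astype(int),0,[440,280]); tiles.append(cv2.resize(im[y0:y0+200,x0:x0+200],(300,300)))
cv2.imwrite('pics/m.png',np.vstack([np.hstack(tiles[:2]),np.hstack(tiles[2:])]))
env.move_straight([.4,-.2,.3])
f=look(.54,.03,.36,0,.06); cv2.imwrite('pics/tray.png',f['image'])
hsv=cv2.cvtColor(f['image'],cv2.COLOR_BGR2HSV)
m=cv2.inRange(hsv,(55,80,50),(90,255,255)); n,l,st,c=cv2.connectedComponentsWithStats(m)
for i in range(1,n):
    if st[i][4]>600: print(st[i],np.round(unproj(f,c[i],.071)[0],4))
for t in ['drawer_front','tray','flap_hinge','flap_tip']:
    r=env.search_frame(f,t); print(t,[(np.round(x['xyz'],3).tolist(),round(x['score'],2)) for x in r[:3]])
E
```

```text
m1 [ 0.474  -0.2929  0.014 ] (np.float64(-158.37912559478758), np.float64(0.07614096473902406), 674, array([ 260,  226,   74,   71, 3469], dtype=int32))
m2 [ 0.5808 -0.285   0.014 ] (np.float64(-28.212807681048226), np.float64(0.9919969296542162), 38, array([ 294,  255,   40,   42, 1319], dtype=int32))
m4 [ 0.4023 -0.3762  0.014 ] (np.float64(-152.0167443805569), np.float64(0.11430354344233999), 658, array([ 263,  227,   72,   73, 3200], dtype=int32))
m5 [ 0.3986 -0.2673  0.014 ] (np.float64(-73.22014911460867), np.float64(0.7991668256808987), 119, array([ 296,  257,   40,   41, 1291], dtype=int32))
[    0    86   161   225 24419] [ 0.4586 -0.2647  0.071 ]
[ 340  205   45   44 1819] [0.5056 0.0918 0.071 ]
[ 290  208   46   44 1816] [0.5093 0.0294 0.071 ]
[ 241  211   47   44 1789] [ 0.513  -0.0331  0.071 ]
[ 342  253   43   41 1620] [0.5681 0.0957 0.071 ]
[ 294  256   44   40 1606] [0.5719 0.0331 0.071 ]
[ 247  259   45   40 1582] [ 0.5756 -0.0295  0.071 ]
drawer_front [([0.531, 0.038, 0.071], 0.78)]
tray [([0.525, 0.033, 0.074], 0.92)]
flap_hinge [([0.556, 0.033, 0.067], 0.86)]
flap_tip [([0.655, 0.039, 0.137], 0.81), ([0.646, -0.24, 0.01], 0.72)]
```

View pics/m.png

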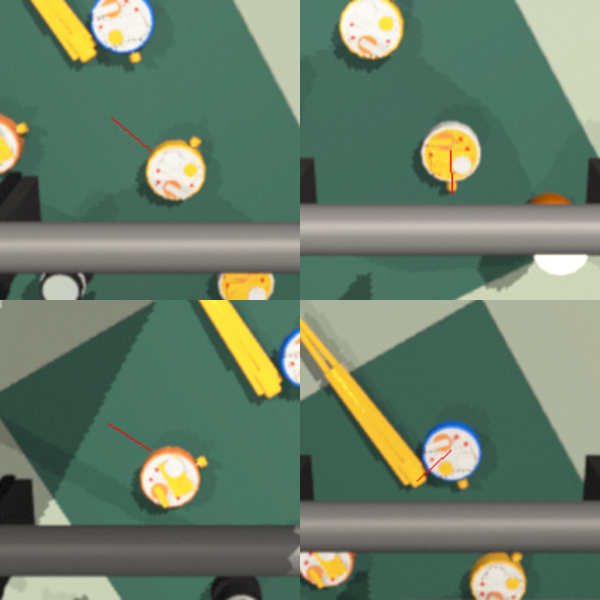

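View pics/tray.png

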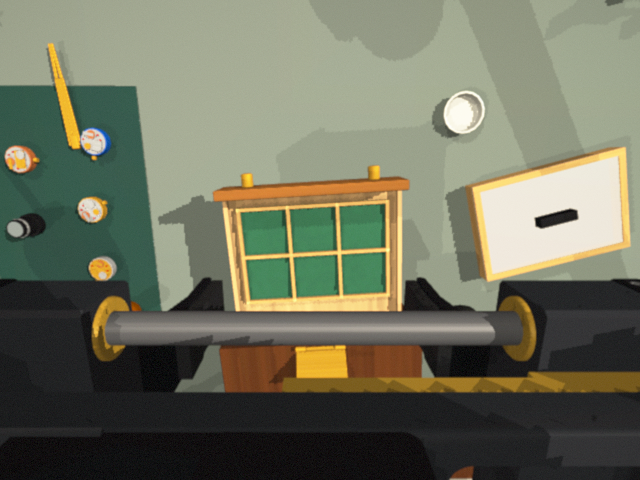

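```bash
cat >> h.py <<'E'
TY=3.45; TC=np.array([.5406,.0313]); 
def tray_pt(a,b):
    c,s=np.cos(np.deg2rad(TY)),np.sin(np.deg2rad(TY)); return TC+[c*a-s*b,s*a+c*b]
def go(p,yaw):
    for y in (yaw,yaw+180 if yaw<0 else yaw-180):
        q=env.inverse_kinematics(p,[-90,0,y])
        if q is not None: env.goto(p,[-90,0,y]); return y
    raise Exception('no ik')
def pick_place(nom,yaw,dst,tz=.009,op=.66):
    f=look(*nom,.16,-30,.075); r=puck(f,nom); W=r[0]
    print('puck',np.round(W,4),r[4],'ang',r[1],r[2])
    if np.hypot(W[0]-nom[0],W[1]-nom[1])>.012: print('SHIFTED, stop'); return
    env.gripper_to(op,15)
    y=go([W[0],W[1],.10],yaw)
    env.move_straight([W[0],W[1],tz],force_limit=8,rate=.08)
    print('z',env.read_state()['position'])
    env.gripper_to(.3,15); o=env.read_state()['opening']; print('grip',o)
    env.move_straight([W[0],W[1],.22]); print('lift',env.read_state()['opening'])
    x,yy=tray_pt(*dst)
    ty=TY if env.inverse_kinematics([x,yy,.22],[-90,0,TY]) is not None else TY-180
    env.goto([x,yy,.20],[-90,0,ty]); print('over',env.read_state()['opening'])
    hit=env.move_straight([x,yy,.0715+tz-.002],force_limit=4,rate=.06)
    s=env.read_state(); print('down',hit,s['position'],s['opening'])
    env.gripper_to(s['opening']+.09); env.move_straight([x,yy,.22]);
E
python3 - <<'E'
from h import *
pick_place((.494,-.288),-65.5,(-.031,-.062))
f=look(*TC,.36,0,.09); cv2.imwrite('pics/t1.png',cv2.resize(f['image'][120:320,200:440],(720,600)))
print(env.read_state()['clock'])
E
```

```text
puck [ 0.5025 -0.2926  0.014 ] [ 262  287  103   53 3330] ang 146.35575606101023 0.037570143524074805
z [ 0.5029234  -0.29269779  0.0095726 ]
grip 0.403916018044924
lift 0.40275545886303843
over 0.398010944350926
down False [ 0.51351581 -0.03244353  0.07878314] 0.40328594287450825
24.7833
```

View pics/t1.png

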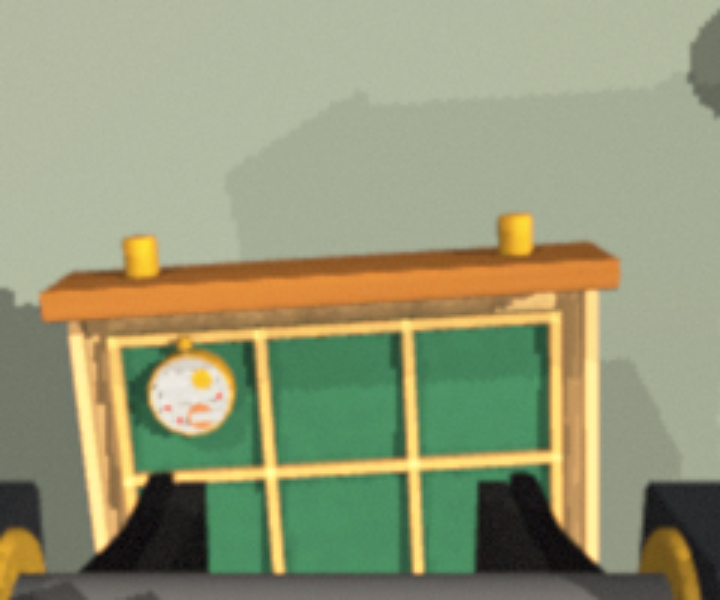

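```bash
sed -i 's/-30,.075); r=puck/-30,-.01); r=puck/' h.py
python3 - <<'E'
from h import *
def seen():
    x,y=tray_pt(-.031,-.062); f=look(x,y,.24,TY,-.02); return f,puck(f,(x-.006,y),.071)
f,r=seen(); W=r[0]; print(np.round(W,4),r[1:5],tray_pt(-.031,-.062))
cv2.imwrite('pics/t2.png',f['image'])
f=look(.585,-.287,.16,-30,-.01); r=puck(f,(.585,-.287)); print(np.round(r[0],4),r[1:5])
f2=look(.422,-.376,.16,-30,-.01); r=puck(f2,(.422,-.376)); print(np.round(r[0],4),r[1:5])
f3=look(.399,-.269,.16,-30,-.01); r=puck(f3,(.399,-.269)); print(np.round(r[0],4),r[1:5])
cv2.imwrite('pics/t3.png',cv2.resize(np.vstack([np.hstack([cv2.imread('pics/t2.png'),f['image']]),np.hstack([f2['image'],f3['image']])]),(800,600)))
E
```

```text
[ 0.5076 -0.0392  0.076 ] (np.float64(142.72312604089674), np.float64(0.031316851155693756), 756, array([ 262,  148,   83,  102, 6135], dtype=int32)) [ 0.51338719 -0.03245314]
[ 0.5812 -0.2854  0.014 ] (np.float64(-28.149228085440882), np.float64(0.9964143072091477), 39, array([ 291,  195,   42,   43, 1433], dtype=int32))
[ 0.4234 -0.3745  0.014 ] (np.float64(112.4172152462443), np.float64(0.2862211422269344), 665, array([ 261,  167,  106,  108, 8482], dtype=int32))
[ 0.3845 -0.2681  0.014 ] (np.float64(-114.93190446246143), np.float64(0.0611204674663826), 710, array([ 277,  167,   60,   77, 3173], dtype=int32))
```

View pics/t3.png

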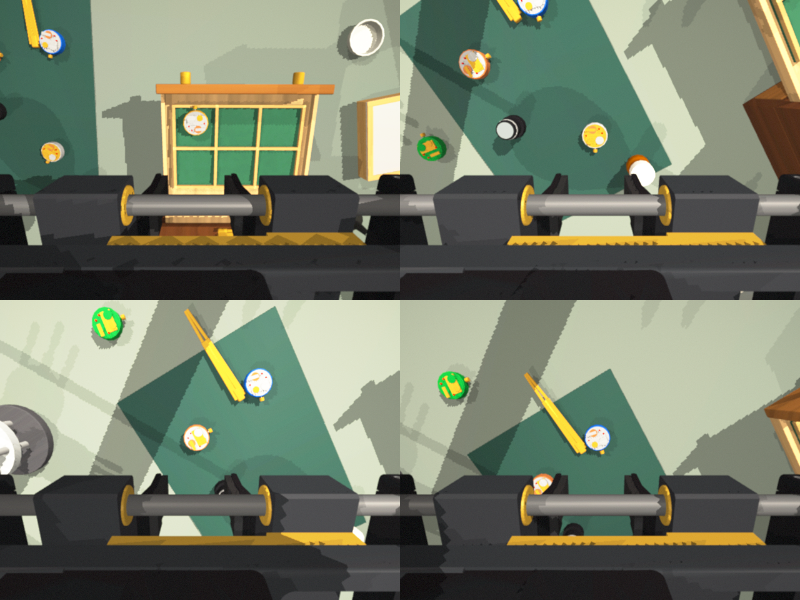

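```bash
sed -i "s/    m=(hsv\[...,2\]>115).astype(np.uint8)/    m=1-(cv2.inRange(hsv,(55,50,0),(97,255,255))>0).astype(np.uint8); m[hsv[...,2]<70]=0/" h.py
python3 - <<'E'
from h import *
def t(f,n,z=.009):
    r=puck(f,n,z); print(np.round(r[0],4),r[1:])
f=look(.399,-.269,.16,-30,-.01); t(f,(.399,-.269))
f=look(.422,-.376,.16,-30,-.01); t(f,(.422,-.376)); t(f,(.399,-.269))
f=look(.585,-.287,.16,-30,-.01); t(f,(.585,-.287))
env.move_straight([.5,-.2,.3])
x,y=tray_pt(-.031,-.062); f=look(x,y,.24,TY,-.02); t(f,(x-.006,y),.071)
print(x,y,env.read_state()['clock'])
E
```

```text
[ 0.3983 -0.2747  0.014 ] (np.float64(-31.06797946831157), np.float64(0.14622231212484868), 390, array([ 273,  199,   63,   47, 1898], dtype=int32), array([307.39304531, 223.30769231]))
[ 0.4222 -0.3745  0.014 ] (np.float64(85.09792943297943), np.float64(0.9951003967782054), 31, array([ 293,  199,   43,   44, 1482], dtype=int32), array([314.27530364, 220.35155196]))
[ 0.3964 -0.2788  0.014 ] (np.float64(26.07471869417525), np.float64(0.09609781018992229), 586, array([ 359,  110,   77,   54, 2629], dtype=int32), array([399.84861164, 136.30543933]))
[ 0.5813 -0.2859  0.014 ] (np.float64(-29.118881372424287), np.float64(0.9955317802613597), 42, array([ 293,  195,   42,   45, 1448], dtype=int32), array([313.70441989, 216.65953039]))
[ 0.4903 -0.0333  0.076 ] (np.float64(-176.0052060805693), np.float64(0.1267844409585784), 609, array([ 284,  149,   62,   69, 2714], dtype=int32), array([314.51621223, 180.00294768]))
0.513387185236207 -0.03245313884532657 34.35
```

```bash
cat >> h.py <<'E'
def circ(f,n,zc=.009):
    u,v=proj(f,[n[0],n[1],zc+.007])[0]; px=f['fx']*.018/(f['position'][2]-zc-.007)
    x0,y0=int(u-3*px),int(v-3*px); g=f['image'][max(y0,0):y0+int(6*px),x0:x0+int(6*px)]
    g=cv2.resize(g,None,fx=4,fy=4,interpolation=cv2.INTER_CUBIC)
    hs=cv2.HoughCircles(cv2.cvtColor(g,cv2.COLOR_BGR2GRAY),cv2.HOUGH_GRADIENT,2,12*px/3,param1=150,param2=25,minRadius=int(3.6*px),maxRadius=int(4.5*px))
    if hs is None: return None
    return [np.round(unproj(f,[h[0]/4+x0,h[1]/4+max(y0,0)],zc+.006)[0],4).tolist()+[round(h[2]/4/px,2)] for h in hs[0][:4]]
E
python3 - <<'E'
from h import *
x,y=tray_pt(-.031,-.062); f=look(x,y,.24,TY,-.02); print(circ(f,(x-.006,y),.071))
f=look(.422,-.376,.16,-30,-.01); print(circ(f,(.422,-.3745)))
f=look(.399,-.269,.16,-30,-.01); print(circ(f,(.399,-.269)))
E
```

```text
[[0.5048, -0.0316, 0.077, np.float64(0.99)], [0.5198, -0.0156, 0.077, np.float64(1.11)], [0.4961, -0.0652, 0.077, np.float64(0.94)], [0.5296, -0.0466, 0.077, np.float64(0.94)]]
[[0.4224, -0.3746, 0.015, np.float64(0.96)]]
[[0.4002, -0.268, 0.015, np.float64(0.92)]]
```

```bash
python3 - <<'E'
import re
s=open('h.py').read()
s=s.replace("r=puck(f,nom); W=r[0]\n    print('puck',np.round(W,4),r[4],'ang',r[1],r[2])","W=(circ(f,nom) or [[9,9,9]])[0]; print('puck',W)")
open('h.py','w').write(s)
E
python3 - <<'E'
from h import *
p=[.5055,-.032]; x,y=tray_pt(-.030,-.062)
env.gripper_to(.52,15); env.goto([*p,.15],[-90,0,TY])
h=env.move_straight([*p,.0785],force_limit=8,rate=.06); print(h)
env.gripper_to(.3,15); print(env.read_state()['opening'])
env.move_straight([*p,.092],rate=.06); x2=np.array([x,y])-TC+TC
env.move_straight([x,y,.092],rate=.06); h=env.move_straight([x,y,.0782],force_limit=4,rate=.04)
s=env.read_state(); print(h,s['position'],s['opening']); env.gripper_to(s['opening']+.09); env.move_straight([x,y,.22])
pick_place((.4224,-.3746),87,(-.031,0))
pick_place((.5813,-.2857),-29,(-.031,.062))
print(env.read_state()['clock'])
E
```

```text
False
0.39870011072865646
True [ 0.51431191 -0.03236997  0.07816369] 0.4046620317729193
puck [0.4231, -0.3743, 0.015, np.float64(0.95)]
z [ 0.42351639 -0.37453676  0.00956634]
grip 0.4051921596475865
lift 0.40619284599101785
over 0.4058764187775235
down False [0.50983578 0.02947485 0.07874884] 0.4027184434382432
puck [0.5817, -0.2855, 0.015, np.float64(0.97)]
z [ 0.58221177 -0.28563938  0.00969387]
grip 0.4002646097469489
lift 0.40368074403748117
over 0.40151128135175845
down False [0.50609807 0.09142403 0.07876969] 0.4054670775404426
67.5417
```

Run:
```python
from h import *
pick_place((.400,-.268),-45,(.031,.062),tz=.0115)
f=look(*TC,.30,TY,-.03); cv2.imwrite('pics/t4.png',cv2.resize(f['image'][90:290,190:450],(780,600)))
for d in [(-.031,-.062),(-.031,0),(-.031,.062),(.031,.062)]: print(circ(f,tray_pt(*d),.071)[:2],tray_pt(*d))
f=env.grab_frame('scene'); f2=env.grab_frame('top')
for g in (f,f2):print(*[[(np.round(x['xyz'],3).tolist(),round(x['score'],2)) for x in env.search_frame(g,t)[:2]] for t in ('cover_handle','flap_tip')])
m=env.trace(f2,'cover_handle')[0]; c=cv2.minAreaRect(np.argwhere(m['mask'])[:,::-1].astype(np.float32)); print(c,m['score'])
cv2.imwrite('pics/sc4.png',np.hstack([cv2.resize(f['image'][100:220,360:480],(400,400)),cv2.resize(f2['image'][180:300,120:240],(400,400))]))
# flap view
print(env.read_state()['clock'])
```

```text
puck [0.4, -0.268, 0.015, np.float64(0.92)]
z [ 0.4004276  -0.26814706  0.01194591]
grip 0.4026457878929361
lift 0.3990527467456162
over 0.40147463411225937
down False [0.56800881 0.09514448 0.08133523] 0.3992519859270422
[[0.513, -0.0309, 0.077, np.float64(1.1)], [0.5026, -0.0649, 0.077, np.float64(0.97)]] [ 0.51338719 -0.03245314]
[[0.5076, 0.0305, 0.077, np.float64(1.02)], [0.525, -0.0191, 0.077, np.float64(0.94)]] [0.50965618 0.0294345 ]
[[0.5068, 0.0937, 0.077, np.float64(1.04)], [0.5213, 0.0816, 0.077, np.float64(1.07)]] [0.50592518 0.09132214]
[[0.5693, 0.0971, 0.077, np.float64(0.92)], [0.5213, 0.0816, 0.077, np.float64(1.07)]] [0.56781281 0.09505314]
[([0.518, 0.339, 0.023], 0.89), ([0.541, 0.014, 0.069], 0.25)] [([0.664, 0.035, 0.15], 0.74), ([0.514, -0.036, 0.08], 0.5)]
[([0.484, 0.416, 0.022], 0.69)] []
((157.7644805908203, 247.62611389160156), (50.37937927246094, 29.456024169921875), 80.27242279052734) 0.77
79.9833
```

View pics/t4.png

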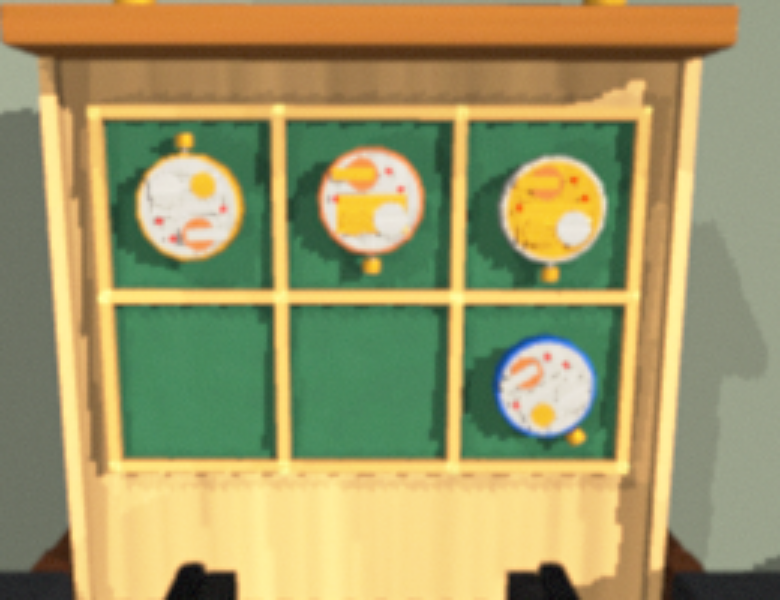

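Run:
```python
from h import *
env.move_straight([.52,.1,.32])
f=look(.505,.35,.30,3,-.03); im=f['image']; cv2.imwrite('pics/cov.png',im)
g=cv2.cvtColor(im,cv2.COLOR_BGR2HSV)[...,2]
u,v=proj(f,[.505,.35,.04])[0]; print(u,v)
m=(g<90).astype(np.uint8); m[265:]=0
n,l,st,c=cv2.connectedComponentsWithStats(m)
for i in range(1,n):
    if st[i][4]>150:
        r=cv2.minAreaRect(np.argwhere(l==i)[:,::-1].astype(np.float32)); b=unproj(f,cv2.boxPoints(r),.038)
        print(st[i],np.round(unproj(f,c[i],.038)[0],4),np.round(b[:,:2],4).tolist())
print([(np.round(x['xyz'],3).tolist(),round(x['score'],2)) for x in env.search_frame(f,'cover_handle')[:2]])
print(env.read_state()['clock'])
```

```text
313.6880503965987 183.96531470431484
[  0 126  96   2 170] [0.4568 0.0518 0.038 ] [[0.4591, -0.0037], [0.4536, 0.1024], [0.4547, 0.1023], [0.4602, -0.0039]]
[303 173  43  19 474] [0.5022 0.3616 0.038 ] [[0.5022, 0.3365], [0.4897, 0.383], [0.5022, 0.3867], [0.5149, 0.3399]]
[([0.5, 0.361, 0.026], 0.55)]
82.1
```

View pics/cov.png

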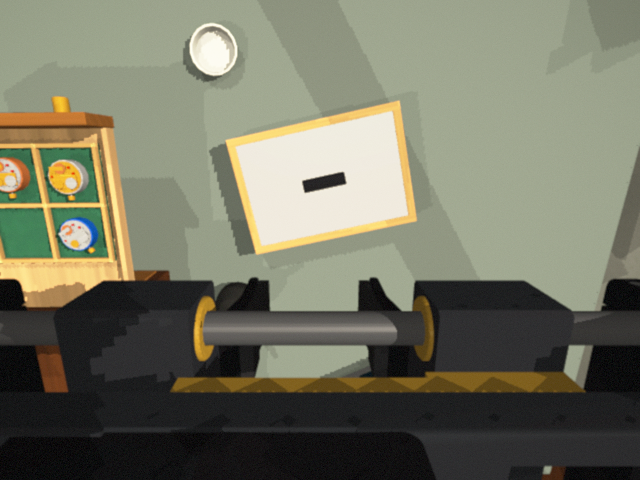

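```bash
sed -i 's/TC=np.array(\[.5406,.0313\])/TC=np.array([.5406,.0297])/' h.py
python3 - <<'E'
from h import *
H=[.502,.360]
for b,t in ((-74.9,TY-90),(105.1,TY+90)):
    q=env.inverse_kinematics([*H,.15],[-90,0,b]); q2=env.inverse_kinematics([*TC,.15],[-90,0,t]); print(b,q,q2)
    if q is not None and q2 is not None: break
env.gripper_to(.5,40); env.goto([*H,.15],[-90,0,b])
print(env.move_straight([*H,.0285],force_limit=8,rate=.06),env.read_state()['position'])
env.gripper_to(.0,40); print('grip',env.read_state()['opening'])
env.move_straight([*H,.16],rate=.08); s=env.read_state(); print('lift',s['opening'],s['force'])
p=tray_pt(0,.30); env.move_straight([*p,.16],[-90,0,t],rate=.1)
env.move_straight([*TC,.16],rate=.1); s=env.read_state(); print(s['opening'],s['force'],s['position'],s['tool_rot'],s['clock'])
f=env.grab_frame('scene'); f2=env.grab_frame('wrist'); cv2.imwrite('pics/hov.png',np.hstack([cv2.resize(f['image'][120:360,260:500],(400,400)),cv2.resize(f2['image'],(400,300)).repeat(1,0)[:400] if 0 else cv2.copyMakeBorder(cv2.resize(f2['image'],(400,300)),0,100,0,0,0)]))
E
```

```text
-74.9 [ 50.63751421  24.62784827  -6.43683957   0.         -58.93531216
 144.46248579] [ 20.31128481  17.72456249 -17.32325115   0.         -54.95218637
 163.13871519]
False [0.50215555 0.36014882 0.02882608]
grip 0.1544362084987333
lift 0.15498067226729434 [ 0.79713067 -0.33195468 -2.18608208]
0.15643296416137545 [ 0.26909137  0.6282634  -0.97877956] [0.5406202  0.02990674 0.1600112 ] [-8.99958182e+01  2.64909342e-03 -8.65332657e+01] 94.6
```

View pics/hov.png

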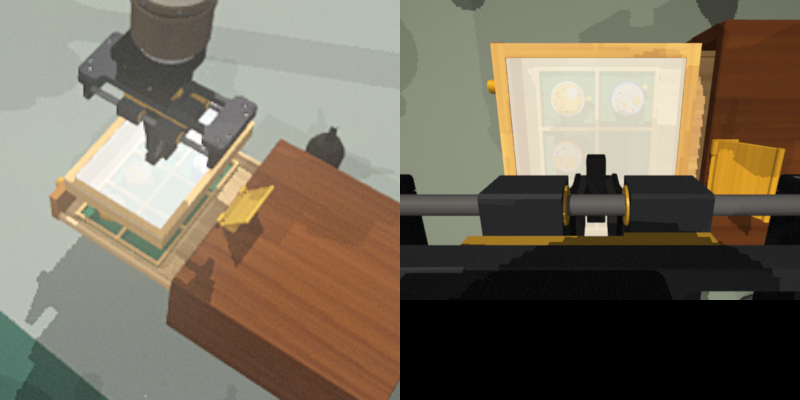

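Run:
```python
from h import *
h=env.move_straight([*TC,.0957],force_limit=5,rate=.05); s=env.read_state(); print(h,s['position'],s['force'],s['opening'])
if h and s['position'][2]>.0985:
    import itertools
    for a,b in [(.002,0),(-.002,0),(0,.002),(0,-.002),(.002,.002),(.002,-.002),(-.002,.002),(-.002,-.002)]:
        p=tray_pt(a,b); z=s['position'][2]
        env.move_straight([*p,z+.006],rate=.05); h=env.move_straight([*p,.0957],force_limit=5,rate=.04); q=env.read_state()['position']; print(a,b,h,q)
        if q[2]<.0985: break
f=env.grab_frame('scene'); cv2.imwrite('pics/seat.png',cv2.resize(f['image'][160:320,270:470],(750,600)))
```

```text
True [0.54068399 0.02965244 0.09647319] [-1.21398699 -0.91979381  4.74094744] 0.1585432734625462
```

Run:
```python
from h import *
env.gripper_to(.4); env.move_straight([*TC,.22])
f=look(*TC,.33,TY,-.03); print(env.read_state()['tool_rot'])
g=env.grab_frame('scene')
im=f['image'].copy()
hv=cv2.cvtColor(im,cv2.COLOR_BGR2HSV)[...,2]; u,v=proj(f,[*TC,.107])[0]
m=(hv<90).astype(np.uint8); n,l,st,c=cv2.connectedComponentsWithStats(m)
for i in range(1,n):
    if 200<st[i][4]<3000 and abs(c[i][0]-u)<80 and abs(c[i][1]-v)<60:
        r=cv2.minAreaRect(np.argwhere(l==i)[:,::-1].astype(np.float32)); print(st[i],np.round(unproj(f,c[i],.105)[0],4),np.round(unproj(f,cv2.boxPoints(r),.107)[:,:2],4).tolist())
for P in [(a,b) for a in(-.0705,.0705) for b in(-.1015,.1015)]:
    q=proj(f,[*tray_pt(*P)+[0,.0017],.093])[0]; cv2.circle(im,tuple(q.astype(int)),2,(0,0,255),-1)
cv2.imwrite('pics/seat.png',np.hstack([cv2.resize(im[80:280,180:440],(520,400)),cv2.resize(g['image'][180:320,330:470],(400,400))])[:,:800])
```

```text
[-9.00020477e+01 -5.57898397e-04  3.45028959e+00]
[292 181  45  12 540] [0.5393 0.0308 0.105 ] [[0.5348, 0.0073], [0.5319, 0.0536], [0.5435, 0.0545], [0.5463, 0.0078]]
```

View pics/seat.png

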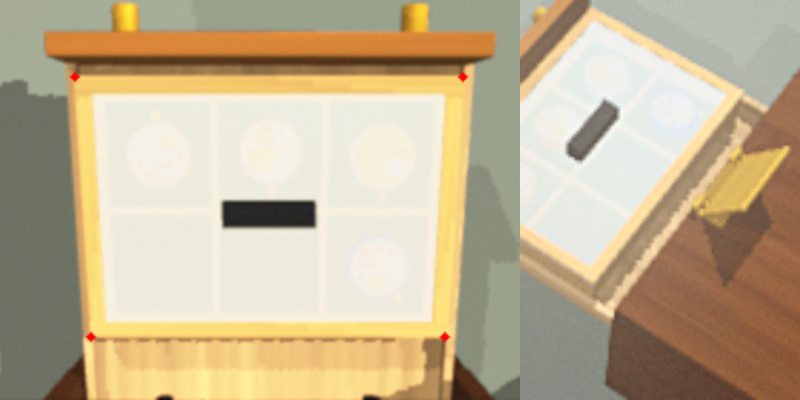

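Run:
```python
from h import *
env.gripper_to(0.0,20)
d=np.array([np.cos(np.deg2rad(TY)),np.sin(np.deg2rad(TY))])
zt=.088
F=lambda a:[*tray_pt(a,0),zt]
best=None
for o in ([-90,45,TY-180],[-90,-45,TY],[-90,-60,TY],[-90,30,TY-180],[-90,-30,TY]):
    q=[env.inverse_kinematics(F(a),o) for a in (-.13,-.091,.11)]
    print(o,[x is not None for x in q], q[0])
    if all(x is not None for x in q): best=best or o
print(best)
f=env.grab_frame('scene'); r=env.search_frame(f,'flap_tip')[0]; print(r['xyz'],r['score'])
p=tray_pt(-.16,0); env.goto([*p,.25],best); env.move_straight(F(-.125),rate=.1)
h=env.move_straight(F(-.05),force_limit=.8,rate=.03); s=env.read_state(); print(h,s['position'],s['force'])
```

```text
[-90, 45, -176.55] [True, True, False] [ -12.13379558    3.17629485  -46.51270226 -108.0553177   -11.52532597
 -150.44167021]
[-90, -45, 3.45] [True, True, False] [ -12.13379558    3.17629485  -46.51270226 -108.0553177   -11.52532597
   29.55832979]
[-90, -60, 3.45] [False, False, True] None
[-90, 30, -176.55] [False, False, False] None
[-90, -30, 3.45] [False, False, False] None
None
[0.6613, 0.0323, 0.1475] 0.83Traceback (most recent call last):
  File "<stdin>", line 13, in <module>
  File "scipy/spatial/transform/_rotation.pyx", line 1428, in scipy.spatial.transform._rotation.Rotation.from_euler
  File "scipy/spatial/transform/_rotation.pyx", line 541, in scipy.spatial.transform._rotation._format_angles
ValueError: Expected `angles` to be at most 2-dimensional with width equal to number of axes specified, got () for shape
```

Run:
```python
from h import *
for z in (.09,.105):
  for phi in (-20,0,10,15,20,25,30,40,50,60):
    row=''
    for a in np.arange(-.16,.12,.03):
        q=env.inverse_kinematics([*tray_pt(a,0),z],[-90,-phi,TY]); row+=' %4s'%('-' if q is None else int(q[4]))
    print(z,phi,row)
```

```text
0.09 -20   -63  -64  -66  -68  -70  -72  -74  -76  -79  -81
0.09 0   -39  -40  -41  -43  -44  -46  -47  -49  -51  -53
0.09 10   -25  -26  -27  -28  -29  -31  -32  -34  -36  -38
0.09 15     -  -16  -17  -19  -20  -22  -24  -26  -27  -30
0.09 20     -    -    -    -    -   -9  -12  -15  -17  -20
0.09 25     -    -    -    -    -    -    -    -    -    -
0.09 30     -    -    -    -    -    -    -    -    -    -
0.09 40     -    -    -    -    -    -    -    -    -    -
0.09 50   -29  -28  -27  -25  -24  -21  -19  -16  -13   -9
0.09 60     -    -    -    -  -53  -50  -46  -43  -40  -38
0.105 -20   -65  -66  -68  -69  -71  -73  -75  -78  -80  -83
0.105 0   -42  -43  -44  -45  -46  -48  -49  -51  -53  -55
0.105 10   -28  -29  -30  -30  -32  -33  -35  -36  -38  -40
0.105 15   -20  -20  -21  -22  -23  -25  -26  -28  -30  -32
0.105 20     -    -   -9  -10  -12  -14  -16  -18  -20  -22
0.105 25     -    -    -    -    -    -    -    -    -   -9
0.105 30     -    -    -    -    -    -    -    -    -    -
0.105 40     -    -    -    -    -    -    -    -    -    -
0.105 50   -21  -21  -21  -19  -18  -16  -14  -11    -    -
0.105 60     -    -    -  -51  -48  -45  -42  -40  -37  -34
```

Run:
```python
from h import *
o=[-90,-15,TY]; z=.102
F=lambda a:[*tray_pt(a,0),z]
env.goto([*tray_pt(-.14,0),.2],o); env.move_straight(F(-.13),rate=.1)
print(env.read_state()['force'])
h=env.move_straight(F(.02),force_limit=6,rate=.05); s=env.read_state(); print(h,s['position'],s['force'],s['clock'])
f=env.grab_frame('scene'); cv2.imwrite('pics/push.png',cv2.resize(f['image'][130:330,260:520],(780,600)))
```

```text
[ 0.07636732 -1.30129964  0.58387073]
False [0.56053335 0.03093441 0.10204422] [-1.02331903 -0.62916852 -0.19574649] 108.0417
```

View pics/push.png

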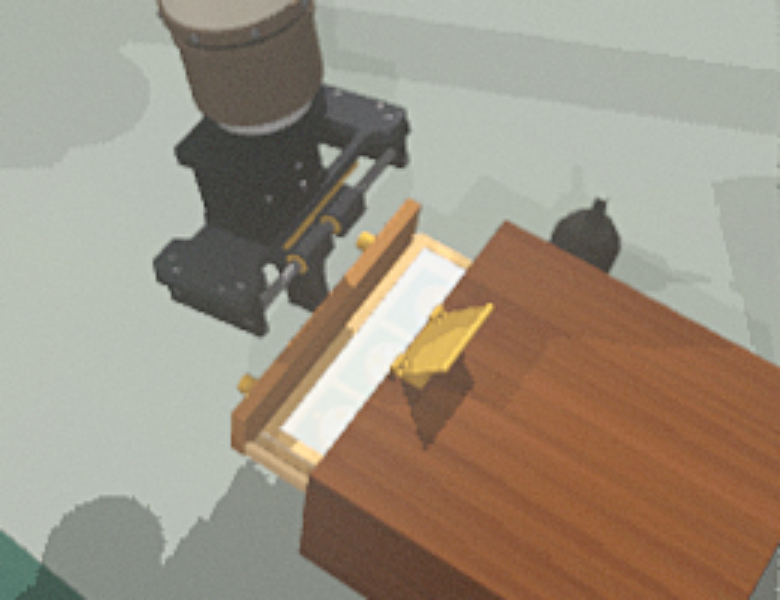

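Run:
```python
from h import *
F=lambda a:[*tray_pt(a,0),.102]
h=env.move_straight(F(.075),force_limit=8,rate=.04); print(h)
if not h: h=env.move_straight(F(.13),force_limit=8,rate=.02)
s=env.read_state(); print(h,s['position'],s['force'],s['clock'])
p=s['position']; env.move_straight(p-[.06,.0036,0],rate=.1); env.move_straight([p[0]-.06,p[1]-.0036,.25])
f=env.grab_frame('scene'); cv2.imwrite('pics/home.png',cv2.resize(f['image'][180:330,340:540],(800,600)))
print([(np.round(x['xyz'],4),x['score']) for x in env.search_frame(f,'flap_tip')[:1]])
```

```text
False
True [0.63016887 0.03483155 0.10112278] [-1.11741341  0.37279401 -0.02724446] 110.775
[(array([0.6651, 0.0313, 0.1461]), 0.7)]
```

View pics/home.png

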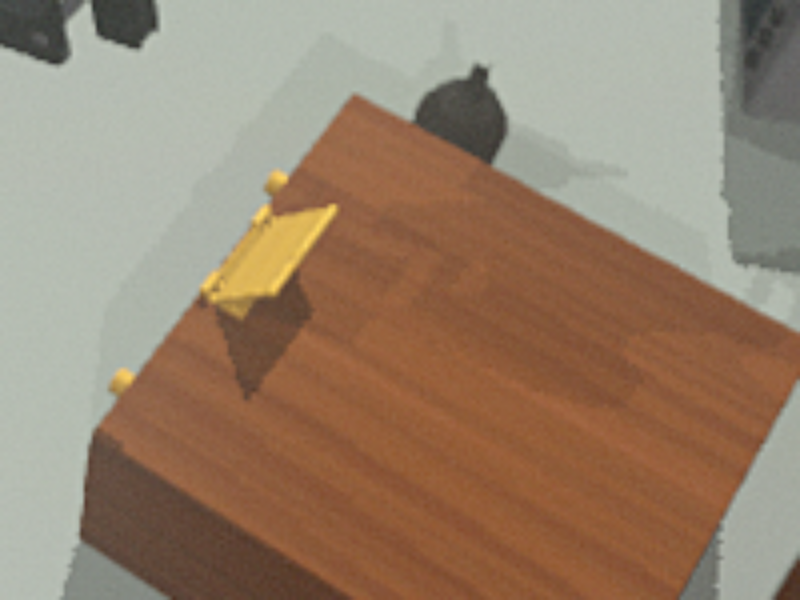

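Run:
```python
from h import *
f=env.grab_frame('scene')
c=lambda x,y:(340+x/4,180+y/4)
print(unproj(f,[c(208,290),c(262,215)],.13))
h=unproj(f,[c(208,290),c(262,215)],.13).mean(0)
for z in (.14,.15,.155,.16,.165,.17): 
    t=unproj(f,[c(303,252)],z)[0]; print(z,t,np.hypot(t[0]-h[0],z-.13))
# top front corners of cabinet
print(unproj(f,[c(97,430),c(355,95)],.126))
```

```text
[[0.6475207  0.00953387 0.13      ]
 [0.64303318 0.06287728 0.13      ]]
0.14 [0.67362131 0.05135548 0.14      ] 0.030056664733424023
0.15 [0.67590409 0.04512904 0.15      ] 0.03657898526161815
0.155 [0.67704548 0.04201582 0.155     ] 0.04042573455743963
0.16 [0.67818687 0.0389026  0.16      ] 0.04453160014472086
0.165 [0.67932826 0.03578938 0.165     ] 0.048831264099876565
0.17 [0.68046965 0.03267617 0.17      ] 0.053277826916423084
[[ 0.65064412 -0.08452151  0.126     ]
 [ 0.63698709  0.15943086  0.126     ]]
```

Run:
```python
from h import *
o=[-90,0,TY]
def P(x,z): return [x,.037+(x-.645)*np.tan(np.deg2rad(TY)),z]
def mv(x,z,r=.08,fl=15):
    h=env.move_straight(P(x,z),rate=r,force_limit=fl); s=env.read_state(); print(h,np.round(s['position'],4),np.round(s['force'],1))
env.goto(P(.60,.26),o); env.goto(P(.72,.25),o)
mv(.72,.147); mv(.60,.147); mv(.612,.15)
mv(.612,.097)
f=env.grab_frame('scene'); cv2.imwrite('pics/fl.png',cv2.resize(f['image'][180:330,340:540],(640,480)))
mv(.57,.097); mv(.56,.093)
mv(.632,.093,.04,10)
env.dwell(.3); mv(.57,.093)
mv(.56,.25)
f=env.grab_frame('scene'); cv2.imwrite('pics/fl2.png',cv2.resize(f['image'][180:330,340:540],(640,480)))
print(env.read_state()['clock'])
```

```text
False [0.7204 0.0416 0.1478] [-0.   0.8  0.3]
True [0.6849 0.0396 0.1518] [-0.   0.3 -0.2]
False [0.6114 0.0348 0.1495] [-2.  -0.4  1.7]
False [0.6116 0.0349 0.0966] [-0.8 -0.  -1.1]
False [0.5707 0.0327 0.0975] [-0.4 -0.   0.4]
False [0.5601 0.0318 0.0928] [0.2 0.4 0.3]
True [0.6239 0.0355 0.0915] [-0.1  0.9 -0.4]
False [0.5705 0.0326 0.0932] [-0.6  0.2  0. ]
False [0.5598 0.0318 0.2495] [ 0.1  0.4 -0.8]
123.6417
```

View pics/fl2.png

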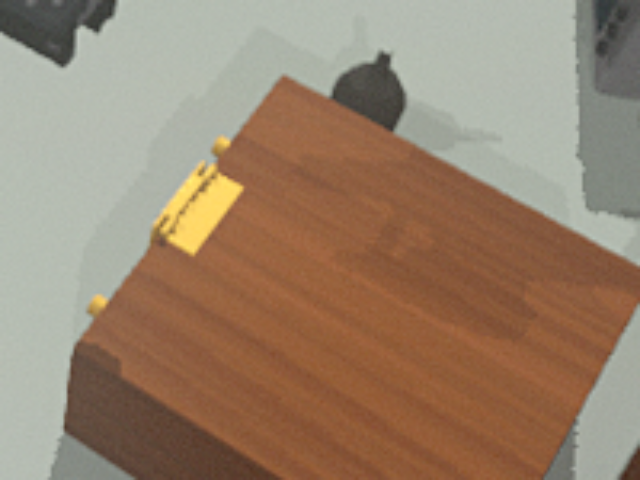

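Run:
```python
from h import *
def P(x,z): return [x,.037+(x-.645)*np.tan(np.deg2rad(TY)),z]
env.move_straight(P(.60,.25)); env.move_straight(P(.585,.25)); env.move_straight(P(.585,.092),rate=.12)
h=env.move_straight(P(.634,.092),rate=.015,force_limit=12); s=env.read_state(); print(h,s['position'],s['force'])
env.move_straight(P(.56,.092),rate=.05); env.move_straight(P(.56,.2))
best=None
for ph in (-10,0,10,15):
    q=env.inverse_kinematics(P(.55,.13),[-90,-ph,TY]); print(ph,q is not None)
env.goto(P(.66,.2),[-90,0,TY]); f=env.grab_frame('wrist')
cv2.imwrite('pics/fin.png',f['image']); print(env.read_state()['clock'])
```

```text
True [0.62356956 0.03557572 0.09124505] [ 0.9485389   0.66177897 -0.8383531 ]
-10 True
0 True
10 True
15 True
131.0417
```

View pics/fin.png

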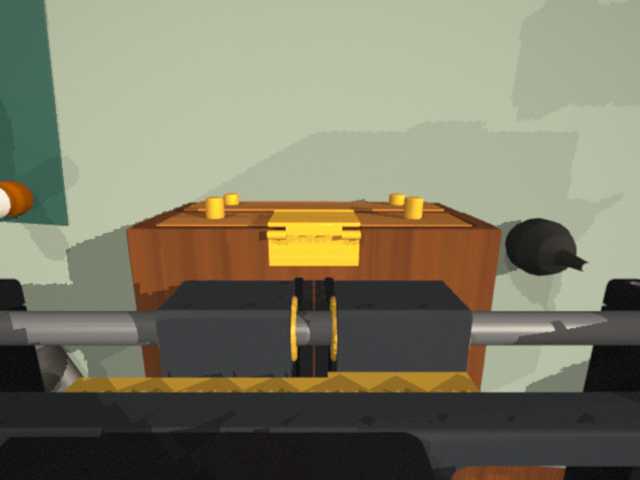

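Run:
```python
from h import *
s=env.read_state(); env.move_straight([s['position'][0],s['position'][1],.3]); print(env.close_job(),env.read_state()['clock'])
```

```text
the job is handed in; nothing more can be done
the job is handed in; nothing more can be done
```

The job is done and handed in at about 132 s of the 210 s limit; `env.close_job()` gives no verdict.

**What I did**
- **Movements:** four were on the mat (1, 2, 4 and 5; I saw no movement 3, and left the green look-alikes alone). Each went into its own tray pocket with a 15 N grip.
- **Movement 1:** my first measurement was about 1 cm off, so it landed close to a rib. I gripped it again and moved it 8–9 mm towards the middle of its pocket.
- **Closing up:** I fitted the dust cover, pushed the drawer in slowly (5 cm/s or less), and folded the flap down, pressing it twice.

**Last checks**
- **Pockets:** the close-up showed all four lying clear of the ribs.
- **Cover:** it stopped within 1 mm of its expected seated height, and its frame matched the expected outline to about 2 mm.
- **Drawer:** it came up against a firm stop at 8 N and looks flush with the cabinet.
- **Flap:** it stopped at the same depth on both presses (0.6239 and 0.6236 m), and the final picture shows it folded down on the drawer front.

**Not directly checked**
- The drawer and flap joint values can't be read, so "home" and "flat" rest on those stops and the pictures.
- I couldn't see the movements or cover once the drawer was shut.
- I didn't measure the bench tools again. The arm only worked close to the tweezers, and I saw nothing displaced.

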